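# Rock a stuck locating insert out of its jig base

## Robot

A 6-joint arm with a two-finger parallel gripper is mounted at the origin on a cart in front of the work surface, level with it; the furniture and walls round the work are solid. World frame = base frame: x ahead of the robot, y to its left, z up, the work surface at z = 0. Lengths are in mm, angles in rad, forces in N, time in s.
With the tool pointing down it reaches from about 275 to 1000 mm from the base axis. Payload 8.4 kg.
Tool frame: the origin (TCP) lies at the very end of the fingers, on their centre line; the grasp point (between the pads) lies 19 mm behind it (robot.hold_point_z is the distance from the TCP to the grasp point, in mm); z points along the fingers, y is the line along which they close (so a half turn about z gives the same grasp; the last joint's range is limited). The gripper opens to 85 mm and grips with 20 to 120 N. Pads are 22 mm wide; open, the fingers measure 114 mm over their backs; the gripper's body (76 mm by 85 mm) begins 54 mm behind the grasp point. The pads swing forward as they close: fully open they stand 13 mm farther back than shut.
Start: joints at [1.333, 0.353, 1.633, -0, 1.155, -0.002], TCP at [146.011, 607.708, 231.281] pointing down, gripper open.
Joint ranges: [-2.63, 2.63], [-0.92, 2.1], [0.06, 2.66], [-1.3, 4.44], [0, 2.69], [-3.02, 3.02]. Speed limits (rad/s): [2.22, 2.22, 2.79, 3.14, 3.14, 3.14].

## Interface

Orientations are given as a unit quaternion [w, x, y, z].
In Python, from bench import status, cams, robot gives the robot as it stands.
- The arm moves only by the shell command python3 -m creep 'ROWS' [FORCE]. ROWS is JSON, a list of rows, each an object with "angular": the turn, a rotation vector about the world's x, y, z in degrees, a list of three; "slide": the shift along the world's x, y, z in cm, a list of three; "gripper": the finger opening in cm, from 0 to 8.54. A call has 1 to 12 rows; each row is the pose to reach, as a shift and turn from the pose commanded when the call began; what a row does not reach only later rows make up. A row lasts 1/12 s, in which the tool goes at most 41.7 mm and 7.16 degrees, less where a joint would pass 70% of its speed; a pose out of reach is approached as far as the arm can. A call with a gripper value outside its range is refused whole. The fingers move at their own pace and stop on an object; FORCE is the grip in N (left out, the last holds). Time passes only in rows, so rows that repeat a pose let the fingers close. It gives the time, the measured TCP pose, the force, the opening and the grip force at its end, in the units of the state.
- status.sense(): the state, without advancing time (a new reading comes with each control period).
- cams.get_image(name): name is "side" or "top"; returns a dict with "color" (400x640x3 uint8, blue, green, red), "range_z" (400x640 float32, mm along the optical axis (not along the pixel's ray), 0 where there is no reading), "mtx" (3x3 intrinsics, pixels), "extrinsics" (4x4, takes a point from camera to world coordinates). Camera axes: x right, y up, looking along -z (the intrinsics and any distortion apply to the point x, -y, -z); pixel columns grow to the right and rows downward; lengths in mm; the calibration is good to about 2 mm. A picture is of the moment at which its call begins.
- robot.close_job(): hands the job in; it is judged then, once.
The state is a dict: "time_s": time; "qpos": joint angles; "qvel": joint speeds; "effort": joint torques, N m; "tcp_pos": TCP position; "tcp_rot": TCP orientation; "contact_force": force on the tool from outside, world axes, zero at the start; "ft_torque": the same for the moment, N m; "width": finger opening in mm; "gripper_force": force on a finger pad.
Only numpy, scipy, OpenCV 4.12 (cv2) and the standard library are available. Lean on these libraries where they do the work, as an engineer would, in place of code of your own. Each camera call takes 0.05 s, during which the arm holds its last target. There are 200 camera calls.

## Task

Push the aluminium jig base square and flush into the corner of the bench fence. Then take the steel insert by its fin and rock it loose, leaning it first well away from the fence bar that runs out from the corner towards you, then well over towards that bar; do not pull it straight up, because the base must stay flat on the bench and in its corner. Finish while still holding the freed insert upright and still, about 2 cm clear above its pocket, and leave the other things on the bench alone.

Things in the scene. Friction and masses are not known exactly. Their poses are not given: they have to be found in the camera images.
- fence: L-shaped fence of two smooth dark steel bars, 16 mm thick, 20 mm high, fixed to the bench. Origin: inner corner, at bench height. The inner face of the back bar is the plane x = 0 and runs 150 mm along +y; that of the side bar, which runs out towards the robot, is the plane y = 0 and runs 150 mm along -x. The base belongs inside, at negative x and positive y, with the side bar on its right (-y).
- jig_base: Loose aluminium block, 110 (x) x 120 (y) x 26 mm high, about 1.1 kg, slides on the bench at about 7 N. Origin: centre of its underside. In the corner its +x face lies against the back bar and its -y face against the side bar, axes parallel to the fence's, origin at (-55, +60) mm in the fence frame. A blind pocket in the middle of its top holds the insert.
- pocket_mouth (a point): Centre of the pocket's mouth, on the base's top face, 26 mm above the bench. The pocket is 43 (x) x 32 (y) mm and 18 mm deep. From each of its walls at y = +-16 mm a spring ball (6 mm wide, at x = 0, centre 9 mm above the pocket floor) stands 3 mm out over the insert's foot, pressed by 8 to 9.5 N.
- insert: Loose steel insert, about 0.16 kg, standing in the pocket, axes along the base's. Origin: centre of its underside (at the start on the pocket floor, 8 mm above the bench). Foot 40 (x) x 30 (y) x 8 mm high, long edges fully rounded (radius 4 mm, centres at y = +-11 mm, 4 mm up). The balls hold the foot down: a straight pull takes about 13 to 15 N, more than the base weighs, and tends to lift the base too.
- insert_top (a point): Centre of the top edge of the insert's grip fin, on the insert's z axis 68 mm above its underside. The flat upright fin is 36 mm long (x) and 14 mm thick (y), and 50 mm of it stands out of the base; grip it across its thickness from above.
- insert_foot (a point): Middle of the insert's foot, 4 mm above its underside. Leaning the insert about its x axis rolls one long foot edge on the pocket floor and lifts the other, 22 mm away: about 17 degrees (0.3 rad, 0.2 N m) lifts it 6 to 7 mm and snaps it over its ball. Leaning to the other side about the freed, raised edge snaps out the second; then it lifts out freely.
- grinder_burr: Grey conical grinder burr, 50 mm wide and 20 mm high, lying right of the fence. Origin: centre of its underside. A bystander.
- brew_gasket: Grey ring gasket, 58 mm wide, 9 mm high, lying behind the fence. Origin: centre of its underside. A bystander.
- spanner: Open-ended spanner, 126 mm long, 5 mm high, lying flat to the right. Origin: centre of its underside; its length runs along its y. A bystander.
- stubby_driver: Short thick screwdriver, 88 mm long, 30 mm high, lying to the right. Origin: centre of its underside; its length runs along its y. A bystander.
- solenoid_valve: White solenoid valve, 40 x 55 x 21 mm, lying to the right. Origin: centre of its underside. A bystander.
Not all that is in view belongs to the job. What is shaped like the insert but green is not meant.

How it is judged (in metres and radians):
On the way, in this order (a step that is already met when the one before it is completed fails the run):
1. the jig base lies square and flush in the fence corner (each gap under 2.5 mm, within 2 degrees), the insert still fully seated in its pocket (x of jig_base in the frame of fence above -0.0575 m and y of jig_base in the frame of fence below 0.0625 m and angle between the x axis of jig_base and the x axis of fence, either way round below 0.035 rad and z of insert in the frame of jig_base below 0.0105 m and angle between insert's own z axis and vertical below 0.08 rad), for 0.2 s.
2. the insert, its foot still in the pocket, is leaned away from the side bar: its top 8 mm or more off the pocket's middle (y of insert_top in the frame of jig_base above 0.008 m and z of insert in the frame of jig_base below 0.02 m and angle between insert's own z axis and vertical above 0.1 rad), for 0.05 s.
3. the insert, its foot still in the pocket, is leaned towards the side bar: its top 8 mm or more off the pocket's middle (y of insert_top in the frame of jig_base below -0.008 m and z of insert in the frame of jig_base below 0.024 m and angle between insert's own z axis and vertical above 0.1 rad), for 0.05 s.
At the end, for the whole second after the job is handed in: The gripper holds the insert still, upright within 10 degrees, within 20 mm sideways of its pocket, its underside 5 to 40 mm above the base's top, touching neither base nor fence; the base lies flat on the bench in the fence corner (gaps under 4 mm, within 3 degrees) (z of insert in the frame of jig_base between 0.031 and 0.066 m and horizontal distance between insert and pocket_mouth below 0.02 m and angle between insert's own z axis and vertical below 0.17 rad and linear speed of each of insert, jig_base below 0.02 m/s and contact force between insert and the fingers above 2 N and contact force between insert and jig_base below 0.05 N and contact force between insert and fence below 0.05 N and x of jig_base in the frame of fence above -0.059 m and y of jig_base in the frame of fence below 0.064 m and angle between the x axis of jig_base and the x axis of fence, either way round below 0.05 rad and height (world z) of jig_base below 0.003 m and angle between jig_base's own z axis and vertical below 0.03 rad); the arm keeps its last pose, push and grip.
It fails at once if the jig base is lifted off the bench (over 10 mm) or tipped (over 7 degrees) (height (world z) of jig_base above 0.01 m or angle between jig_base's own z axis and vertical above 0.1 rad).
It fails at once if a bystander is moved more than 30 mm (distance of any of grinder_burr, brew_gasket, spanner, stubby_driver, solenoid_valve from where it was at the start of the episode above 0.03 m).
It also fails if it takes over 72 s, if anything falls off the work surface, if the arm or the gripper's body presses on something with over 40 N, if the wrist force passes 120 N, or if a joint passes its speed limit or range.

## Working session

There is one attempt and no reset: what is moved stays moved. The work goes in short steps, Python scripts to look and compute and a shell command to move; the robot and the scene stay as the last step left them, time stands still between calls to the robot, and variables do not carry over. Pictures are saved under pics/ and viewed, at most 10 in all, crops included, and the job is handed in when it is done.

```bash
ls; mkdir -p pics; cat > h.py <<'E'
import numpy as np, cv2
from bench import status, cams, robot
def cloud(im):
    z=im["range_z"].astype(float);K=im["mtx"];v,u=np.mgrid[:z.shape[0],:z.shape[1]]
    p=np.stack([(u-K[0,2])/K[0,0]*z,-(v-K[1,2])/K[1,1]*z,-z,np.ones_like(z)],-1)
    w=(p@np.array(im["extrinsics"]).T)[...,:3]; w[z<=0]=np.nan; return w
E
python3 - <<'E'
from h import *
s=status.sense();print(s)
for n in("top","side"):
    im=cams.get_image(n);cv2.imwrite(f"pics/{n}0.png",im["color"]);np.save(f"{n}0.npy",cloud(im));print(n,im["mtx"],im["extrinsics"])
E
```

```text
pics
{'time_s': 0.0, 'qpos': array([ 1.33261331e+00,  3.53653070e-01,  1.63414817e+00, -1.47978201e-05,
        1.15520503e+00, -2.42981304e-03]), 'qvel': array([ 9.50198628e-04,  2.21687328e-03, -1.49327662e-03,  5.28783425e-05,
       -4.56221372e-04,  1.67269618e-03]), 'effort': array([-6.63008677e-05, -6.05237961e+01, -3.42074597e+01, -1.17355635e-04,
        9.57433978e-03, -5.11272134e-06]), 'tcp_pos': array([145.89245444, 607.23337359, 230.55260668]), 'tcp_rot': array([-7.81106149e-05,  1.17600809e-01,  9.93060698e-01, -7.02512334e-04]), 'contact_force': array([-0.76536393, -0.41528653, -0.41686365]), 'ft_torque': array([-0.0510081 ,  0.01660681, -0.02231885]), 'gripper_force': 0.0, 'width': 85.72909913052375}
top [[432.7979876   0.        315.3627974]
 [  0.        432.7979876 197.7424333]
 [  0.          0.          1.       ]] [[ 1.77562243e-02  9.92723229e-01 -1.19102087e-01  5.00850833e+02]
 [-9.99225253e-01  1.34343971e-02 -3.69920439e-02  2.02114575e+02]
 [-3.51227965e-02  1.19666652e-01  9.92192664e-01  9.42174219e+02]
 [ 0.00000000e+00  0.00000000e+00  0.00000000e+00  1.00000000e+00]]
side [[477.9489683    0.         327.94085961]
 [  0.         477.9489683  199.16431418]
 [  0.           0.           1.        ]] [[ 8.49873907e-01  2.38969673e-01 -4.69689086e-01 -6.95979208e+00]
 [-5.26299790e-01  4.30357984e-01 -7.33348851e-01 -6.72456354e+02]
 [ 2.68863126e-02  8.70451320e-01  4.91519710e-01  6.63694222e+02]
 [ 0.00000000e+00  0.00000000e+00  0.00000000e+00  1.00000000e+00]]
```

View pics/top0.png

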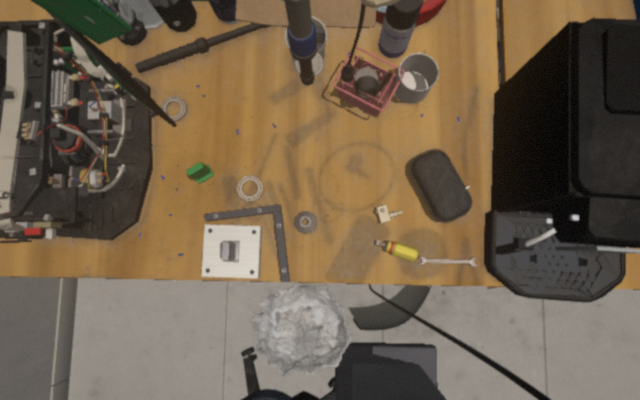

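View pics/side0.png

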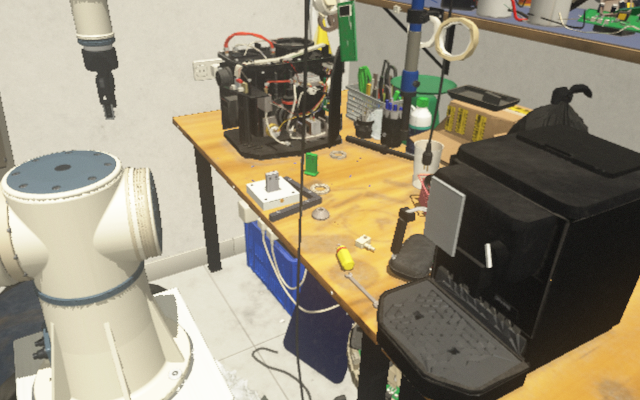

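The top view shows the white/aluminium base at about (232,251) with the grey-steel finned insert at (229,250). The fence corner is near (280,208). The burr is at (306,222), the gasket at (249,188), the driver at (400,250), the spanner at (447,261) and the valve at (388,213). There are two candidates for the insert: the grey one at (229,250), standing in the pocket, and the green one at (200,172), loose behind. The grey one fits the description, and I'll confirm that in a crop.

```bash
python3 - <<'E'
from h import *
w=np.load("top0.npy");im=cv2.imread("pics/top0.png")
cv2.imwrite("pics/crop.png",cv2.resize(im[160:290,180:310],None,fx=4.5,fy=4.5,interpolation=cv2.INTER_CUBIC))
# table level
print("table",np.nanmedian(w[140:160,220:280,2]), np.nanmedian(w[230:260,330:350,2]))
reg=np.zeros(w.shape[:2],bool);reg[195:290,190:300]=1
pb=w[reg&(w[...,2]>20)&(w[...,2]<32)]
hsv=cv2.cvtColor(im,cv2.COLOR_BGR2HSV)
white=reg&(hsv[...,1]<60)&(hsv[...,2]>150)&(w[...,2]>18)&(w[...,2]<34)
p=w[white];print("base top z",np.median(p[:,2]),len(p)); r=cv2.minAreaRect(p[:,:2].astype(np.float32));print("base",r,cv2.boxPoints(r))
dark=reg&(hsv[...,2]<110)&(w[...,2]>12)&(w[...,2]<24);dark[220:270,215:245]=0
n,l,st,c=cv2.connectedComponentsWithStats(dark.astype(np.uint8))
k=1+np.argmax(st[1:,4]);print(st[k]);p=w[l==k];r=cv2.minAreaRect(p[:,:2].astype(np.float32));print("fence",r,cv2.boxPoints(r),np.median(p[:,2]))
uv=np.argwhere(l==k)
b=p[(uv[:,0]<220)];s=p[(uv[:,0]>225)&(uv[:,1]>262)]
for q in(b,s):print("bar",cv2.minAreaRect(q[:,:2].astype(np.float32)),cv2.fitLine(q[:,:2].astype(np.float32),cv2.DIST_L1,0,.01,.01).ravel())
f=reg&(w[...,2]>60)&(w[...,2]<90);p=w[f];print("fin",len(p),np.median(p[:,2]),cv2.minAreaRect(p[:,:2].astype(np.float32)))
E
```

```text
table -0.004707336679871332 -0.2993353885456713
base top z 25.889289807086357 2539
base ((495.6667175292969, 413.59893798828125), (120.54964447021484, 109.81549835205078), 89.11549377441406) [[439.83505 354.1789 ]
 [549.63745 352.4837 ]
 [551.4984  473.01898]
 [441.69598 474.71417]]
[ 205  204   85   78 1014]
fence ((504.44976806640625, 382.0963439941406), (165.21498107910156, 164.84425354003906), 8.365921974182129) [[410.72934 451.62247]
 [434.71332 288.53232]
 [598.17017 312.57022]
 [574.1862  475.66037]] 19.85159594258903
bar ((577.9027099609375, 391.5328674316406), (32.54218292236328, 166.28086853027344), 2.2239532470703125) [ 1.0606941e-01 -9.9435872e-01  5.7852533e+02  3.7360208e+02]
bar ((491.9908447265625, 305.2040710449219), (118.09490203857422, 16.514902114868164), 7.914315223693848) [9.8935097e-01 1.4554957e-01 4.9846576e+02 3.0587378e+02]
fin 155 75.33652725288903 ((496.1348876953125, 413.2189636230469), (34.24752426147461, 14.797358512878418), 0.11389721184968948)
```

View pics/crop.png

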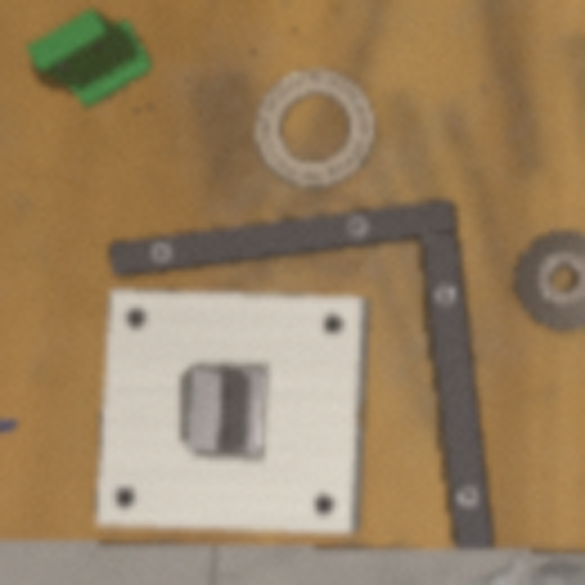

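The crop confirms it: the grey fin is seated in the white base's pocket, and the green block behind the fence is the lookalike, so I'll leave it. The measured heights (20, 26 and 75 mm) and sizes (120.5×110, 165×165, 34×15) match those given.

- **Fence:** corner at about (580, 326), yaw 8.4°.
- **Base:** centre (496, 414), yaw −0.9°. In the fence frame it sits at (−71, 99).

Plan: use the partly open fingers as a straight pusher. First push the left face along −ey, then the front face along +ex.

```bash
R='{"slide":[33.7,-10.4,-13],"angular":[0,0,-68.1],"gripper":6}'; python3 -m creep '[{"slide":[33.7,-10.4,-13],"angular":[0,0,-68.1],"gripper":6},{"slide":[33.7,-10.4,-13],"angular":[0,0,-68.1],"gripper":6},{"slide":[33.7,-10.4,-13],"angular":[0,0,-68.1],"gripper":6},{"slide":[33.7,-10.4,-13],"angular":[0,0,-68.1],"gripper":6},{"slide":[33.7,-10.4,-13],"angular":[0,0,-68.1],"gripper":6},{"slide":[33.7,-10.4,-13],"angular":[0,0,-68.1],"gripper":6},{"slide":[33.7,-10.4,-13],"angular":[0,0,-68.1],"gripper":6},{"slide":[33.7,-10.4,-13],"angular":[0,0,-68.1],"gripper":6},{"slide":[33.7,-10.4,-13],"angular":[0,0,-68.1],"gripper":6},{"slide":[33.7,-10.4,-13],"angular":[0,0,-68.1],"gripper":6},{"slide":[33.7,-10.4,-13],"angular":[0,0,-68.1],"gripper":6},{"slide":[33.7,-10.4,-13],"angular":[0,0,-68.1],"gripper":6}]' 30
```

```text
time_s: 1.1
tcp_pos: [482.8, 503.3, 100.7]
tcp_rot: [-0.0, 0.653, 0.757, -0.001]
contact_force: [0.4, -0.1, -0.1]
width: 59.7
gripper_force: 0.0
```

```bash
python3 -m creep '[{"slide":[0,0,-4]},{"slide":[0,0,-8]},{"slide":[0,0,-9.6]},{"slide":[0,0,-9.6]},{"slide":[0,0,-9.6]}]'
python3 -m creep '[{"slide":[0.06,-0.4,0]},{"slide":[0.12,-0.8,0]},{"slide":[0.17,-1.2,0]},{"slide":[0.23,-1.6,0]},{"slide":[0.29,-2,0]},{"slide":[0.35,-2.4,0]},{"slide":[0.41,-2.8,0]},{"slide":[0.47,-3.2,0]},{"slide":[0.53,-3.6,0]},{"slide":[0.58,-4,0]},{"slide":[0.65,-4.4,0]},{"slide":[0.65,-4.4,0]}]'
```

```text
validation failed for argument at $[0]...
validation failed for argument at $[0]...
```

```bash
python3 -m creep '[{"slide":[0,0,-4],"angular":[0,0,0],"gripper":6},{"slide":[0,0,-8],"angular":[0,0,0],"gripper":6},{"slide":[0,0,-9.6],"angular":[0,0,0],"gripper":6},{"slide":[0,0,-9.6],"angular":[0,0,0],"gripper":6},{"slide":[0,0,-9.6],"angular":[0,0,0],"gripper":6}]'
```

```text
time_s: 1.52
tcp_pos: [482.0, 504.1, 5.5]
tcp_rot: [-0.0, 0.653, 0.758, -0.001]
contact_force: [1.4, -0.2, 0.2]
width: 60.0
gripper_force: 0.0
```

```bash
python3 -m creep '[{"slide":[0.06,-0.4,0],"angular":[0,0,0],"gripper":6},{"slide":[0.12,-0.8,0],"angular":[0,0,0],"gripper":6},{"slide":[0.17,-1.2,0],"angular":[0,0,0],"gripper":6},{"slide":[0.23,-1.6,0],"angular":[0,0,0],"gripper":6},{"slide":[0.29,-2.0,0],"angular":[0,0,0],"gripper":6},{"slide":[0.35,-2.4,0],"angular":[0,0,0],"gripper":6},{"slide":[0.41,-2.8,0],"angular":[0,0,0],"gripper":6},{"slide":[0.47,-3.2,0],"angular":[0,0,0],"gripper":6},{"slide":[0.53,-3.6,0],"angular":[0,0,0],"gripper":6},{"slide":[0.59,-4.0,0],"angular":[0,0,0],"gripper":6},{"slide":[0.65,-4.4,0],"angular":[0,0,0],"gripper":6},{"slide":[0.65,-4.4,0],"angular":[0,0,0],"gripper":6}]'
```

```text
time_s: 2.52
tcp_pos: [489.9, 461.0, 7.0]
tcp_rot: [-0.001, 0.654, 0.756, 0.002]
contact_force: [-4.0, 5.7, 3.0]
width: 59.9
gripper_force: 2.8
```

```bash
python3 -m creep '[{"slide":[0.04,-0.3,0],"angular":[0,0,0],"gripper":6},{"slide":[0.09,-0.6,0],"angular":[0,0,0],"gripper":6},{"slide":[0.13,-0.9,0],"angular":[0,0,0],"gripper":6},{"slide":[0.16,-1.1,0],"angular":[0,0,0],"gripper":6},{"slide":[0.19,-1.3,0],"angular":[0,0,0],"gripper":6},{"slide":[0.22,-1.5,0],"angular":[0,0,0],"gripper":6},{"slide":[0.22,-1.5,0],"angular":[0,0,0],"gripper":6}]'
cat > base.py <<'E'
from h import *
import sys
def fence(p):
    a=np.radians(8.37);d=np.asarray(p)[...,:2]-[580.0,326.1]
    return d@np.array([[np.cos(a),-np.sin(a)],[np.sin(a),np.cos(a)]])
if __name__=="__main__":
    im=cams.get_image("top");w=cloud(im);c=im["color"];cv2.imwrite(f"pics/{sys.argv[1]}.png",cv2.resize(c[180:300,180:310],None,fx=4.5,fy=4.5,interpolation=cv2.INTER_CUBIC))
    hsv=cv2.cvtColor(c,cv2.COLOR_BGR2HSV);m=(hsv[...,1]<60)&(hsv[...,2]>150)&(w[...,2]>18)&(w[...,2]<34);m[:195]=0;m[:,:180]=0;m[:,300:]=0
    p=w[m];r=cv2.minAreaRect(fence(p).astype(np.float32));print("base in fence",r,len(p))
    m=(w[...,2]>70)&(w[...,2]<82);m[:200]=0;m[:,:180]=0;m[:,300:]=0
    if m.sum()>20:print("fin",m.sum(),cv2.minAreaRect(fence(w[m]).astype(np.float32)))
E
python3 base.py b1
```

```text
time_s: 3.1
tcp_pos: [492.8, 446.4, 7.0]
tcp_rot: [-0.0, 0.654, 0.757, 0.002]
contact_force: [-1.1, 7.1, 1.4]
width: 60.1
gripper_force: 3.3
base in fence ((-59.930328369140625, 62.2578239440918), (109.99773406982422, 121.17243194580078), 0.05938967689871788) 2538
fin 158 ((-44.16309356689453, 89.40550231933594), (91.76974487304688, 35.878814697265625), 60.470333099365234)
```

```bash
python3 -m creep '[{"slide":[0.03,-0.2,0],"angular":[0,0,0],"gripper":6},{"slide":[0.06,-0.4,0],"angular":[0,0,0],"gripper":6},{"slide":[0.06,-0.4,0],"angular":[0,0,0],"gripper":6},{"slide":[0.06,-0.4,0],"angular":[0,0,0],"gripper":6}]'
```

```text
time_s: 3.48
tcp_pos: [493.5, 444.8, 7.1]
tcp_rot: [-0.001, 0.654, 0.756, 0.004]
contact_force: [-2.2, 16.7, -2.4]
width: 60.0
gripper_force: 8.6
```

```bash
python3 -m creep '[{"slide":[-0.3,2,0],"angular":[0,0,0],"gripper":6},{"slide":[-0.3,2,4],"angular":[0,0,0],"gripper":6},{"slide":[-0.3,2,8],"angular":[0,0,0],"gripper":6},{"slide":[-0.3,2,11],"angular":[0,0,0],"gripper":6},{"slide":[-0.3,2,11],"angular":[0,0,0],"gripper":6}]'
```

```text
time_s: 3.9
tcp_pos: [492.5, 463.3, 123.0]
tcp_rot: [0.001, 0.654, 0.757, 0.005]
contact_force: [0.4, 1.1, 0.5]
width: 59.9
gripper_force: 0.0
```

```bash
python3 -m creep '[{"slide":[-6.5,-10,0],"angular":[0,0,90],"gripper":6},{"slide":[-6.5,-10,0],"angular":[0,0,90],"gripper":6},{"slide":[-6.5,-10,0],"angular":[0,0,90],"gripper":6},{"slide":[-6.5,-10,0],"angular":[0,0,90],"gripper":6},{"slide":[-6.5,-10,0],"angular":[0,0,90],"gripper":6},{"slide":[-6.5,-10,0],"angular":[0,0,90],"gripper":6},{"slide":[-6.5,-10,0],"angular":[0,0,90],"gripper":6},{"slide":[-6.5,-10,0],"angular":[0,0,90],"gripper":6},{"slide":[-6.5,-10,0],"angular":[0,0,90],"gripper":6},{"slide":[-6.5,-10,0],"angular":[0,0,90],"gripper":6},{"slide":[-6.5,-10,0],"angular":[0,0,90],"gripper":6},{"slide":[-6.5,-10,0],"angular":[0,0,90],"gripper":6}]'
```

```text
time_s: 4.9
tcp_pos: [424.5, 360.4, 115.8]
tcp_rot: [0.0, -0.041, 0.999, 0.0]
contact_force: [1.0, -0.6, 0.9]
width: 60.0
gripper_force: 0.0
```

```bash
python3 -m creep '[{"slide":[0,0.3,-4],"angular":[0,0,3.7],"gripper":6},{"slide":[0,0.3,-8],"angular":[0,0,3.7],"gripper":6},{"slide":[0,0.3,-10.9],"angular":[0,0,3.7],"gripper":6},{"slide":[0,0.3,-10.9],"angular":[0,0,3.7],"gripper":6},{"slide":[0,0.3,-10.9],"angular":[0,0,3.7],"gripper":6}]'
```

```text
time_s: 5.32
tcp_pos: [423.6, 362.7, 5.7]
tcp_rot: [-0.001, -0.07, 0.998, -0.001]
contact_force: [0.1, 0.5, 0.3]
width: 60.1
gripper_force: 0.0
```

```bash
python3 -m creep '[{"slide":[0.4,0.06,0],"angular":[0,0,0],"gripper":6},{"slide":[0.8,0.12,0],"angular":[0,0,0],"gripper":6},{"slide":[1.2,0.17,0],"angular":[0,0,0],"gripper":6},{"slide":[1.5,0.22,0],"angular":[0,0,0],"gripper":6},{"slide":[1.8,0.26,0],"angular":[0,0,0],"gripper":6},{"slide":[2.0,0.29,0],"angular":[0,0,0],"gripper":6},{"slide":[2.2,0.32,0],"angular":[0,0,0],"gripper":6},{"slide":[2.4,0.35,0],"angular":[0,0,0],"gripper":6},{"slide":[2.4,0.35,0],"angular":[0,0,0],"gripper":6}]'; python3 base.py b2
```

```text
time_s: 6.07
tcp_pos: [447.1, 366.8, 6.1]
tcp_rot: [-0.001, -0.07, 0.998, -0.001]
contact_force: [-6.4, -0.2, 4.5]
width: 60.3
gripper_force: 2.8
base in fence ((-64.97140502929688, 58.490028381347656), (121.04405212402344, 122.93278503417969), 0.5174078345298767) 1610
fin 132 ((-88.95206451416016, 42.23624038696289), (100.97834777832031, 38.73452377319336), 37.882389068603516)
```

```bash
python3 -m creep '[{"slide":[0.2,0.03,0],"angular":[0,0,0],"gripper":6},{"slide":[0.4,0.06,0],"angular":[0,0,0],"gripper":6},{"slide":[0.55,0.08,0],"angular":[0,0,0],"gripper":6},{"slide":[0.7,0.1,0],"angular":[0,0,0],"gripper":6},{"slide":[0.8,0.11,0],"angular":[0,0,0],"gripper":6},{"slide":[0.8,0.11,0],"angular":[0,0,0],"gripper":6}]'
```

```text
time_s: 6.62
tcp_pos: [452.3, 367.4, 6.0]
tcp_rot: [-0.004, -0.07, 0.998, -0.001]
contact_force: [-17.3, 1.7, 12.4]
width: 60.0
gripper_force: 8.4
```

```bash
python3 -m creep '[{"slide":[-2,-0.3,0],"angular":[0,0,0],"gripper":6},{"slide":[-5,-0.7,2],"angular":[0,0,0],"gripper":6},{"slide":[-8,-1,5],"angular":[0,0,0],"gripper":6},{"slide":[-10,-1.3,9],"angular":[0,0,0],"gripper":6},{"slide":[-10,-1.3,12],"angular":[0,0,0],"gripper":6},{"slide":[-10,-1.3,12],"angular":[0,0,0],"gripper":6}]'; python3 base.py b3
```

```text
time_s: 7.12
tcp_pos: [357.4, 357.5, 131.9]
tcp_rot: [0.003, -0.071, 0.997, 0.003]
contact_force: [0.9, 2.8, -0.7]
width: 60.3
gripper_force: 0.0
base in fence ((-54.54730224609375, 60.52491760253906), (120.79586029052734, 109.85950469970703), 89.76441955566406) 2526
fin 127 ((-54.6649169921875, 60.50480270385742), (35.600990295410156, 14.358384132385254), 0.014479993842542171)
```

View pics/b3.png

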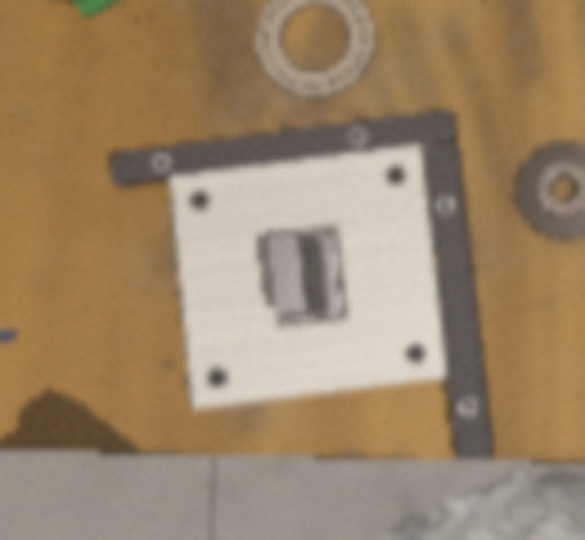

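Base flush and square (−54.5, 60.5), insert seated with its fin centred at world (517, 378). Going over to grasp.

```bash
python3 -m creep '[{"slide":[4,0.5,0],"angular":[0,0,0],"gripper":6},{"slide":[8,1,0],"angular":[0,0,0],"gripper":6},{"slide":[12,1.5,0],"angular":[0,0,0],"gripper":6},{"slide":[15.9,2.05,0],"angular":[0,0,0],"gripper":6},{"slide":[15.9,2.05,0],"angular":[0,0,0],"gripper":6},{"slide":[15.9,2.05,0],"angular":[0,0,0],"gripper":6}]'
```

```text
time_s: 7.67
tcp_pos: [516.8, 375.2, 124.4]
tcp_rot: [-0.001, -0.069, 0.998, -0.0]
contact_force: [-0.4, -0.4, 0.5]
width: 60.2
gripper_force: 0.0
```

```bash
python3 -m creep '[{"slide":[0,0.27,-3],"angular":[0,0,0],"gripper":6},{"slide":[0,0.27,-6],"angular":[0,0,0],"gripper":6},{"slide":[0,0.27,-8.2],"angular":[0,0,0],"gripper":6},{"slide":[0,0.27,-8.2],"angular":[0,0,0],"gripper":6},{"slide":[0,0.27,-8.2],"angular":[0,0,0],"gripper":6}]'
```

```text
time_s: 8.08
tcp_pos: [513.3, 377.6, 42.8]
tcp_rot: [-0.002, -0.07, 0.998, -0.001]
contact_force: [-0.6, 0.5, 1.2]
width: 60.1
gripper_force: 0.0
```

```bash
python3 -m creep '[{"slide":[0.35,0.05,0],"angular":[0,0,0],"gripper":6},{"slide":[0.35,0.05,0],"angular":[0,0,0],"gripper":4},{"slide":[0.35,0.05,0],"angular":[0,0,0],"gripper":2},{"slide":[0.35,0.05,0],"angular":[0,0,0],"gripper":1},{"slide":[0.35,0.05,0],"angular":[0,0,0],"gripper":1},{"slide":[0.35,0.05,0],"angular":[0,0,0],"gripper":1},{"slide":[0.35,0.05,0],"angular":[0,0,0],"gripper":1},{"slide":[0.35,0.05,0],"angular":[0,0,0],"gripper":1},{"slide":[0.35,0.05,0],"angular":[0,0,0],"gripper":1}]' 25
```

```text
time_s: 8.83
tcp_pos: [519.3, 378.6, 45.0]
tcp_rot: [0.0, -0.07, 0.998, -0.0]
contact_force: [0.7, -3.8, 6.1]
width: 13.2
gripper_force: 26.6
```

```bash
python3 -m creep '[{"slide":[0,0,0],"angular":[0,0,0],"gripper":1},{"slide":[0,0,0],"angular":[0,0,0],"gripper":1},{"slide":[0,0,0],"angular":[0,0,0],"gripper":1},{"slide":[0,0,0],"angular":[0,0,0],"gripper":1}]' 60; python3 -c "
from h import *;s=status.sense();print(s['ft_torque'])"
```

```text
time_s: 9.17
tcp_pos: [519.3, 378.7, 45.0]
tcp_rot: [0.0, -0.07, 0.998, -0.0]
contact_force: [0.5, -4.7, 6.7]
width: 12.8
gripper_force: 58.6
[-0.86975605 -0.15742272  0.09108767]
```

Held by the fin at 60 N. Leaning away from the side bar now (top towards +ey), pivoting about the left foot edge.

```bash
python3 -m creep '[{"slide":[-0.02,0.16,0.05],"angular":[-2.7,-0.4,0],"gripper":1},{"slide":[-0.05,0.32,0.09],"angular":[-5.4,-0.8,0],"gripper":1},{"slide":[-0.07,0.48,0.12],"angular":[-8.2,-1.2,0],"gripper":1},{"slide":[-0.09,0.64,0.15],"angular":[-10.9,-1.6,0],"gripper":1},{"slide":[-0.12,0.8,0.17],"angular":[-13.6,-2.0,0],"gripper":1},{"slide":[-0.14,0.97,0.18],"angular":[-16.3,-2.4,0],"gripper":1},{"slide":[-0.17,1.14,0.18],"angular":[-19,-2.8,0],"gripper":1},{"slide":[-0.19,1.31,0.17],"angular":[-21.8,-3.2,0],"gripper":1},{"slide":[-0.19,1.31,0.17],"angular":[-21.8,-3.2,0],"gripper":1},{"slide":[-0.19,1.31,0.17],"angular":[-21.8,-3.2,0],"gripper":1}]'
cat > look.py <<'E'
from h import *
from base import fence
import sys
from scipy.spatial.transform import Rotation as R
s=status.sense();q=s['tcp_rot'];z=R.from_quat([*q[1:],q[0]]).apply([0,0,1]);a=np.radians(8.37)
print("tool lean toward +ey deg",np.degrees(np.arcsin(-(z[1]*np.cos(a)-z[0]*np.sin(a)))),"ex",np.degrees(np.arcsin(-(z[0]*np.cos(a)+z[1]*np.sin(a)))),"tcp fence",fence(s['tcp_pos'][None]),s['tcp_pos'][2],"F",s['contact_force'],"T",s['ft_torque'],s['width'])
im=cams.get_image("side");c=im["color"];cv2.imwrite(f"pics/{sys.argv[1]}.png",cv2.resize(c[140:230,225:345],None,fx=6,fy=6,interpolation=cv2.INTER_CUBIC))
E
python3 look.py l1
```

```text
time_s: 10.0
tcp_pos: [517.2, 391.9, 46.5]
tcp_rot: [0.015, -0.069, 0.979, -0.192]
contact_force: [1.7, -3.9, 6.2]
width: 13.1
gripper_force: 59.4
tool lean toward +ey deg 22.1812612552697 ex -0.029313975237169238 tcp fence [[-52.58605239  74.19697331]] 46.465469249494035 F [ 1.74275884 -3.86212849  6.21116899] T [-1.00746172 -0.44360205  0.11758577] 13.12268027790984
```

View pics/l1.png

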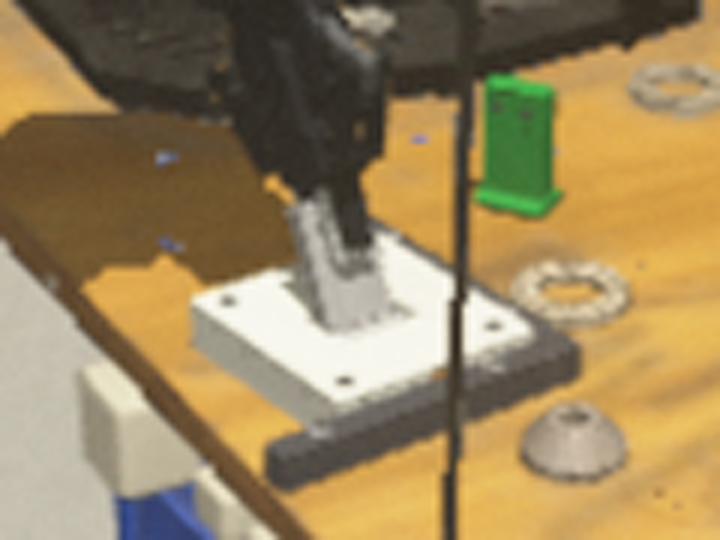

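Snapping lean reached: tool at 22°, fin leaning with it, base flat and in its corner (fence at lower right, fin about (340,270)). Next I lean the other way about the raised right edge.

```bash
python3 -m creep '[{"slide":[0.03,-0.18,0.14],"angular":[3,0.4,0],"gripper":1},{"slide":[0.05,-0.36,0.28],"angular":[5.9,0.9,0],"gripper":1},{"slide":[0.08,-0.55,0.41],"angular":[8.9,1.3,0],"gripper":1},{"slide":[0.11,-0.73,0.53],"angular":[11.9,1.7,0],"gripper":1},{"slide":[0.13,-0.9,0.63],"angular":[14.8,2.2,0],"gripper":1},{"slide":[0.16,-1.08,0.72],"angular":[17.8,2.6,0],"gripper":1},{"slide":[0.18,-1.25,0.78],"angular":[20.8,3.1,0],"gripper":1},{"slide":[0.21,-1.42,0.84],"angular":[23.7,3.5,0],"gripper":1},{"slide":[0.23,-1.6,0.88],"angular":[26.7,3.9,0],"gripper":1},{"slide":[0.26,-1.77,0.92],"angular":[29.7,4.4,0],"gripper":1},{"slide":[0.29,-1.95,0.95],"angular":[32.6,4.8,0],"gripper":1},{"slide":[0.31,-2.13,0.97],"angular":[35.6,5.2,0],"gripper":1}]'; python3 look.py l2
```

```text
time_s: 11.05
tcp_pos: [520.1, 370.9, 55.9]
tcp_rot: [-0.009, -0.069, 0.99, 0.122]
contact_force: [-0.3, 0.3, -2.7]
width: 13.1
gripper_force: 59.5
tool lean toward +ey deg -14.105835613431267 ex -0.08328891871367392 tcp fence [[-52.75269202  53.00727308]] 55.8760995712346 F [-0.25969356  0.31297834 -2.72368997] T [-0.24031359  0.05625128  0.03248225] 13.098385558163237
```

View pics/l2.png

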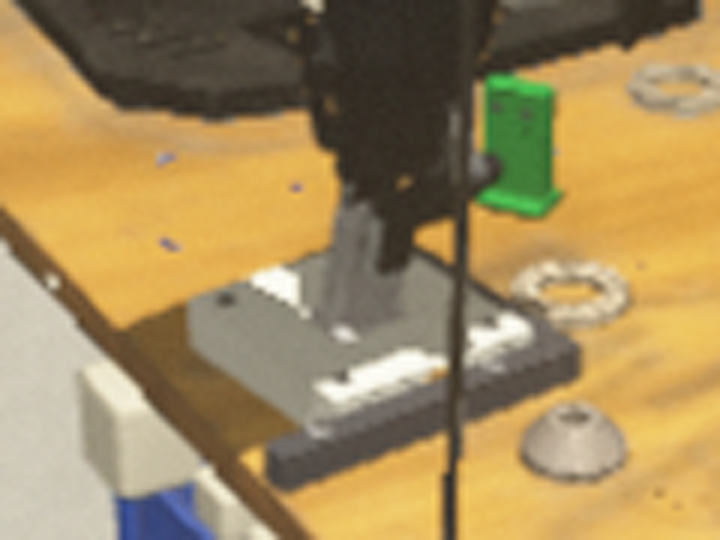

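Freed: the tool now carries only about the insert's weight (−2.7 N), and the base is still in its corner. Lifting out, then setting it upright.

```bash
python3 -m creep '[{"slide":[0,0,0.3],"angular":[0,0,0],"gripper":1},{"slide":[0,0.02,0.7],"angular":[0,0,0],"gripper":1},{"slide":[0,0.04,1.1],"angular":[0,0,0],"gripper":1},{"slide":[-0.02,0.15,1.5],"angular":[-3,-0.4,0],"gripper":1},{"slide":[-0.04,0.3,1.9],"angular":[-6,-0.9,0],"gripper":1},{"slide":[-0.07,0.5,2.2],"angular":[-9,-1.3,0],"gripper":1},{"slide":[-0.1,0.65,2.5],"angular":[-12,-1.7,0],"gripper":1},{"slide":[-0.11,0.74,2.7],"angular":[-14,-2.1,0],"gripper":1},{"slide":[-0.11,0.74,2.7],"angular":[-14,-2.1,0],"gripper":1},{"slide":[-0.11,0.74,2.7],"angular":[-14,-2.1,0],"gripper":1},{"slide":[-0.11,0.74,2.7],"angular":[-14,-2.1,0],"gripper":1},{"slide":[-0.11,0.74,2.7],"angular":[-14,-2.1,0],"gripper":1}]'; python3 look.py l3; python3 base.py b4
```

```text
time_s: 12.1
tcp_pos: [518.7, 377.8, 82.5]
tcp_rot: [0.0, -0.07, 0.998, -0.002]
contact_force: [-0.4, -0.2, -1.3]
width: 12.8
gripper_force: 59.6
tool lean toward +ey deg 0.19731749057237294 ex -0.04108658609081322 tcp fence [[-53.09333315  60.05231705]] 82.48436036375146 F [-0.36006791 -0.16681351 -1.29692578] T [-0.05751301  0.00178725 -0.01287515] 12.847770470773574
base in fence ((-55.02094268798828, 33.51067352294922), (109.41592407226562, 65.19035339355469), 0.2331131249666214) 904
```

View pics/l3.png

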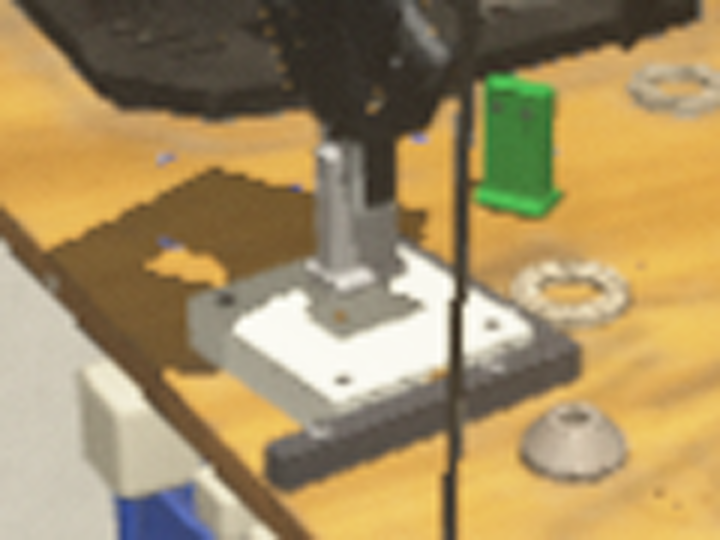

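View pics/b4.png

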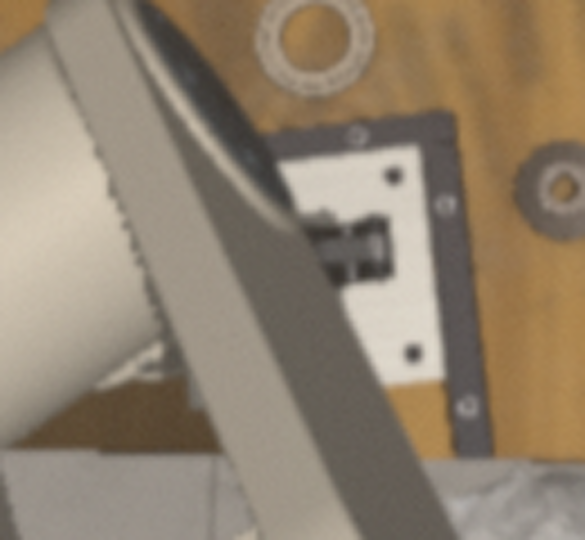

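The side view shows the insert upright and clear above its pocket, with its foot at about (338,275). The top view shows the base still flush with both bars. Handing in.

```bash
python3 -c "
from bench import robot;print(robot.close_job())"
```

```text
the job is handed in; nothing more can be done
None
```

I handed the job in at about 12 s on the robot clock: the base is flush in the fence corner, the insert was rocked loose left then right, and it is held upright about 2 cm above its pocket; the system gave no verdict.

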